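# Push one cassette out of the row and seat it in the reader by feel

### The arm

A 7-joint arm with a two-finger parallel gripper is mounted at the origin on the work surface. World frame = base frame: x ahead of the robot, y to its left, z up, the work surface at z = 0. Lengths are in m, angles in degrees, forces in N, time in s.
With the tool pointing down it reaches from about 0.425 to 0.875 m from the base axis. Payload 4.7 kg.
Tool frame: the origin (TCP) lies on the centre line of the jaws, within the pads' length; the fingertips stand finger_overhang ahead of it and the grasp point (between the pads) lies 6 mm ahead of it (finger_overhang is the distance from the TCP to the fingertips, in m); y points along the fingers, z is the direction in which the jaws open and shut, and the axes are right-handed (so a half turn about y gives the same grasp; the last joint's range is limited). The gripper opens to 87 mm and grips with 3 to 60 N. Pads are 19 mm wide; open, the fingers measure 117 mm over their backs; the gripper's body (75 mm by 190 mm) begins 51 mm behind the grasp point.
Start: joints at [-70.525, 18.392, -4.016, 83.108, 1.295, 78.541, -3.26], TCP at [0.208, 0.616, 0.248] pointing down, gripper open.
Joint ranges: [-163.93, 163.93], [-17.29, 119.83], [-79.2, 71.16], [3.27, 140.29], [-89.18, 269.18], [5.43, 117.66], [-154.24, 154.24]. Speed limits (degrees/s): [147.25, 147.25, 180, 180, 180, 180, 180].

### API

Orientations are given as a 3x3 rotation matrix whose columns are the frame's x, y, z axes.
In Python, from station import * gives the robot as it stands.
- The arm moves only by the shell command python3 -m inch 'ROWS' [FORCE]. ROWS is JSON, a list of rows, each a list of 7 numbers: the turn, a rotation vector about the tool's x, y, z in rad, then the shift along the tool's x, y, z in cm, then the finger opening in cm, from 0 to 8.7. In form: [[rx, ry, rz, x, y, z, fingers], ...]. A call has 1 to 12 rows; each row is the pose to reach, as a shift and turn from the pose measured when the call began, along the tool's axes at that moment; what a row does not reach only later rows make up. A row lasts 1/12 s, in which the tool goes at most 41.7 mm and 7.16 degrees, less where a joint would pass 70% of its speed; a pose out of reach is approached as far as the arm can. A call with a gripper value outside its range is refused whole. The fingers move at their own pace and stop on an object; FORCE is the grip in N (left out, the last holds). Time passes only in rows, so rows that repeat a pose let the fingers close. It gives the time, the measured TCP pose, the force and the opening at its end, in the units of the state.
- read_state(): the state, without advancing time (a new reading comes with each control period).
- capture(name): name is "side" or "top" or "wrist"; returns (picture, depth): 420x560x3 uint8, red, green, blue; 420x560 float32, m along the optical axis (not along the pixel's ray), 0 where there is no reading.
- camera_model(name): a dict with "K" (3x3 intrinsics, pixels), "R" (3x3) and "t" (3): a world point X has camera coordinates R X + t; the wrist camera has in their place "T_tool_cam" (4x4, takes a point from camera to tool coordinates, whose origin is the TCP and whose axes are the tool frame's). Camera axes: x right, y down, z forward; pixel columns grow to the right and rows downward; lengths in m; the calibration is good to about 2 mm. A picture is of the moment at which its call begins: read the wrist's pose just before it. camera_model takes no time and is no camera call.
- hand_in(): hands the job in, once; it reports no verdict.
The state is a dict: "clock": time; "q": joint angles; "joint_velocities": joint speeds; "tau": joint torques, N m; "position": TCP position; "ee_rot": TCP orientation; "wrist_force": force on the tool from outside, world axes, zero at the start; "torque": the same for the moment, N m; "width": finger opening in m.
Only numpy, scipy, OpenCV 4.12 (cv2) and the standard library are available. Lean on these libraries where they do the work, as an engineer would, in place of code of your own. Each camera call takes 0.05 s, during which the arm holds its last target. There are 200 camera calls.

### The job

Four test cassettes lie side by side, touching, in front of the four-bay reader. Push the one with the round window straight out of the row, flat on the bench and without shifting the other three, on into the bay ahead of it until you feel the sprung contact bar inside press back firmly (push with about 10 N for half a second; 25 N or more would damage it). Then back away and leave it there.

Things in the scene. Friction and masses are not known exactly. Their poses are not given: they have to be found in the camera images.
- target: The cassette to move: white plastic, 20 mm tall, told by the ROUND window on top (32 mm grey ring, 2 mm high). Rear block 45 mm long (x), 50 mm wide (y); ahead of it a nose 38 mm wide with rounded corners, 60 mm long. Origin: centre of the rear block's underside; nose tip at x = +82.5 mm. x along the nose, to the reader; z up. About 0.12 kg. In any of the row's four places.
- target_rear (a point): Middle of the flat rear face of the target cassette (50 mm wide, 20 mm tall): 22.5 mm behind its origin, 10 mm above the bench. Free to push on. The neighbours touch the sides of the rear block (0.5 mm play), so these cannot be gripped. Sliding friction is about 1 to 2 N.
- cassette_a: One of the three other cassettes of the row, to be left lying. Like target in size, origin, axes and mass, but its top window is a long narrow rectangle (36 x 16 mm).
- cassette_b: One of the three other cassettes of the row, to be left lying. Like target in size, origin, axes and mass, but its top window is a long narrow rectangle (36 x 16 mm).
- cassette_c: One of the three other cassettes of the row, to be left lying. Like target in size, origin, axes and mass, but its top window is a long narrow rectangle (36 x 16 mm).
- reader: Fixed four-bay reader, 60 mm tall, 214 mm wide. Origin: on the bench, middle of the mouth line (tips of the grey dividers); x points into the bays, y across, z up. Bays centred at y = -75.75, -25.25, +25.25, +75.75 mm, 41.5 mm wide, open in front, floor is the bench, clear height 26 mm, between round-ended dividers 9 mm thick; the roof starts 15 mm behind the mouth line.
- reader_mouth (a point): Middle of the reader's mouth line, 10 mm above the bench. Each bay lies ahead of one place of the row, but the row may be off by 2.5 mm sideways and 0.02 rad. At the start the nose tips are about 34 to 42 mm short of the mouth line.
- stop: Fixed mount of the contact bar, hidden under the reader's roof. Origin: on the bench, 85 mm behind the mouth line; axes as the reader's. The sprung bar it carries crosses all bays; its front face is clamped anywhere from 20 to 48 mm behind the mouth line, differently each time, and is NOT measured: the nose meets it after 54 to 90 mm of travel.
- stop_mid (a point): Middle of that mount, 13 mm above the bench. How the bar feels: about 2 N at first touch, then 3.5 N more per mm that it yields (towards the reader's +x), bottoming after 9 mm. Keep 4 N or more on it for 0.3 s; never push with 25 N. A pusher that also bears down loses up to half its push to bench friction. Let go, the bar may push the cassette back a few mm: fine.
Mind the look-alikes: they are no part of the job. Leave any green look-alike of the cassette_b alone. Leave any yellow look-alike of the cassette_c alone.

How it is judged (in metres and radians):
On the way, in this order (a step that is already met when the one before it is completed fails the run):
1. the cassette with the round window is clear of the others (47 mm or more ahead of each) (x of target in the frame of cassette_a above 0.047 m and x of target in the frame of cassette_b above 0.047 m and x of target in the frame of cassette_c above 0.047 m), for 0.1 s.
2. its nose in a bay, it presses the sprung bar with 4 N or more for 0.3 s (x of target in the frame of reader above -0.0665 m and angle between the x axis of target and the x axis of reader, either way round below 0.12 rad and (y of target in the frame of reader between -0.0848 and -0.0668 m or y of target in the frame of reader between -0.0343 and -0.0163 m or y of target in the frame of reader between 0.0163 and 0.0343 m or y of target in the frame of reader between 0.0668 and 0.0848 m) and contact force between target and stop above 4 N), for 0.3 s.
At the end, for the whole second after the job is handed in: The cassette with the round window lies still and flat on the bench with its nose at least 16 mm inside a bay, within 9 mm of the bay's centre line and 0.12 rad of its direction, and 47 mm or more ahead of the other three, which lie within 6 mm of where they were (all of step 1 and x of target in the frame of reader above -0.0665 m and angle between the x axis of target and the x axis of reader, either way round below 0.12 rad and (y of target in the frame of reader between -0.0848 and -0.0668 m or y of target in the frame of reader between -0.0343 and -0.0163 m or y of target in the frame of reader between 0.0163 and 0.0343 m or y of target in the frame of reader between 0.0668 and 0.0848 m) and height (world z) of target below 0.004 m and linear speed of target below 0.01 m/s and distance of each of cassette_a, cassette_b, cassette_c from where it was at the start of the episode below 0.006 m); the robot touches nothing.
It fails at once if the fingers push on the cassette with 25 N or more (contact force between the fingers and target above 25 N).
It fails at once if the sprung bar is pressed with 25 N or more (contact force between target and stop above 25 N).
It fails at once if the cassette is lifted off the bench by more than 10 mm instead of slid (height (world z) of target above 0.01 m).
It fails at once if one of the other cassettes is shifted by more than 6 mm (distance of any of cassette_a, cassette_b, cassette_c from where it was at the start of the episode above 0.006 m).
It also fails if it takes over 54 s, if anything falls off the work surface, if the arm or the gripper's body presses on something with over 40 N, if the wrist force passes 120 N, or if a joint passes its speed limit or range.

## Working session

There is one attempt and no reset: what is moved stays moved. The work goes in short steps, Python scripts to look and compute and a shell command to move; the robot and the scene stay as the last step left them, time stands still between calls to the robot, and variables do not carry over. Pictures are saved under pics/ and viewed, about 8 in all and at most 12, crops included, and the job is handed in when it is done.

```bash
ls; mkdir -p pics
python3 - <<'E'
from station import *
import cv2,numpy as np
s=read_state()
for k in s: print(k,np.round(s[k],4).tolist())
try: print(finger_overhang)
except Exception as e: print(e)
for n in ["top","side"]:
    p,d=capture(n); np.save(f"pics/{n}_d.npy",d); cv2.imwrite(f"pics/{n}.png",p[:,:,::-1])
    m=camera_model(n); print(n,{k:np.round(v,4).tolist() for k,v in m.items()})
m=camera_model("wrist"); print({k:np.round(v,4).tolist() for k,v in m.items()})
E
```

```text
pics
clock 0.0
q [-70.5256, 18.4381, -4.0165, 83.1729, 1.295, 78.5398, -3.262]
joint_velocities [-0.0225, -0.0901, -0.0075, -0.1382, -0.0066, 0.0043, -0.0559]
tau [-0.0005, -49.1295, -0.4043, -31.2527, -0.0639, 0.0438, 0.0002]
position [0.2079, 0.6153, 0.2465]
ee_rot [[0.9474, -0.0005, 0.32], [-0.32, -0.0018, 0.9474], [0.0001, -1.0, -0.0018]]
wrist_force [-0.4358, -0.1366, -0.0085]
torque [-0.0341, 0.0005, 0.0004]
width 0.087
0.025
top {'K': [[413.765, 0.0, 278.6985], [0.0, 413.765, 207.0265], [0.0, 0.0, 1.0]], 'R': [[0.1646, -0.9864, -0.0011], [-0.9584, -0.1596, -0.2367], [0.2333, 0.04, -0.9716]], 't': [-0.0577, 0.5628, 0.5725]}
side {'K': [[388.4974, 0.0, 281.9358], [0.0, 388.4974, 215.5014], [0.0, 0.0, 1.0]], 'R': [[0.9969, -0.078, -0.0019], [-0.0456, -0.5631, -0.8251], [0.0633, 0.8227, -0.565]], 't': [-0.5394, 0.0683, 0.685]}
{'K': [[318.6956, 0.0, 286.6385], [0.0, 318.6956, 209.9433], [0.0, 0.0, 1.0]], 'T_tool_cam': [[-0.0001, 0.9643, 0.2648, -0.0728], [0.0007, -0.2648, 0.9643, -0.1379], [1.0, 0.0003, -0.0006, 0.0008], [0.0, 0.0, 0.0, 1.0]]}
```

View pics/top.png

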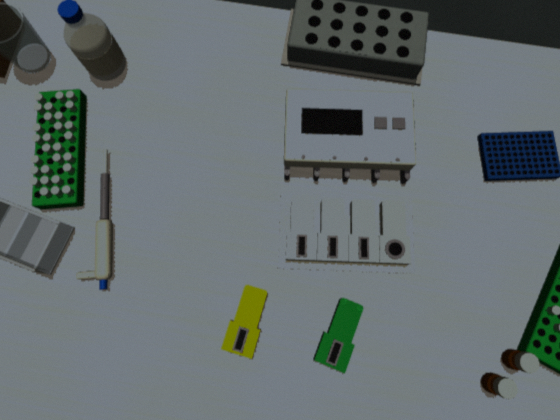

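The top view shows the row at rows 200-265. Candidates are rectangular windows at (302,245), (333,246) and (364,247), a round ring at (396,249), and yellow and green look-alikes at (245,322) and (340,335). I choose the ring at (396,249) and check it in a close crop.

```bash
cat > h.py <<'E'
import numpy as np
from station import *
def w(n,u,v,z):
    m=camera_model(n);K,R,t=[np.array(m[k]) for k in "KRt"]
    c=-R.T@t; r=R.T@np.linalg.inv(K)@[u,v,1]; return c+r*(z-c[2])/r[2]
E
python3 - <<'E'
from h import *
import cv2
p=cv2.imread("pics/top.png"); c=p[150:275,275:425]
c=cv2.resize(c,None,fx=5,fy=4.8*5/4.8,interpolation=cv2.INTER_CUBIC)[:600]
cv2.imwrite("pics/c1.png",np.clip(c*1.5,0,255).astype('uint8'))
for u,v in [(302,245),(333,246),(364,247)]: print(w("top",u,v,.02))
print(w("top",396,249,.022))
E
```

```text
[ 0.51951162 -0.01030874  0.02      ]
[ 0.52618528 -0.0603196   0.02      ]
[ 0.53285015 -0.11026462  0.02      ]
[ 0.5377781  -0.16139353  0.022     ]
```

View pics/c1.png

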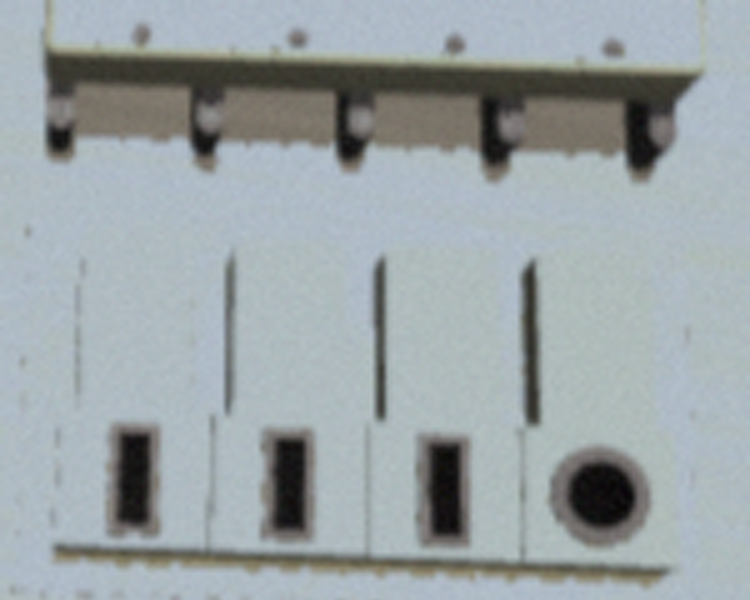

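The crop confirms it: the ring is at crop (600,495), image (395,249), the row's rightmost place. The other three windows are rectangular. The bay ahead lies between the dividers at crop x 495 and 640.

Run:
```python
from h import *
f=lambda u,v,z:w("top",275+(u-2)/5,150+(v-2)/5,z)
a,b=f(55,548,.02),f(668,570,.02); print("rear",a,b,np.linalg.norm(a-b),np.arctan2(b[0]-a[0],a[1]-b[1]))
a,b=f(48,48,.06),f(703,70,.06);th=np.arctan2(b[0]-a[0],a[1]-b[1]); print("roof",a,b,np.linalg.norm(a-b),th)
o=(a+b)/2; x=np.array([np.cos(th),np.sin(th),0]);y=np.array([-x[1],x[0],0])
o=o-.015*x; print("mouth",o,"bay",o-.07575*y)
t=f(600,495,.022); print("target",t,"in reader",(t-o)@x,(t-o)@y)
d=np.load("pics/top_d.npy"); m=camera_model("top");K,R,tt=[np.array(m[k]) for k in "KRt"]
v,u=np.mgrid[:420,:560]; P=(np.stack([(u-K[0,2])/K[0,0]*d,(v-K[1,2])/K[1,1]*d,d],-1)-tt)@R
P=P[d>0]
for yy in np.arange(-.3,.6,.1):
    q=P[(P[:,1]>yy)&(P[:,1]<yy+.1)&(P[:,0]<.68)&(P[:,0]>.25)]; print(round(yy,1),q[:,2].max() if len(q) else None)
```

```text
rear [0.49232722 0.01232571 0.02      ] [ 0.51781389 -0.18361011  0.02      ] 0.1975864747829285 0.12935037942829433
roof [0.64612909 0.04025717 0.06      ] [ 0.67327862 -0.1684866   0.06      ] 0.21050192402992496 0.1293355105374873
mouth [ 0.64482914 -0.06604935  0.06      ] bay [ 0.65459901 -0.14116667  0.06      ]
target [ 0.53805452 -0.15909315  0.022     ] in reader -0.11788316731531413 -0.07849540337674805
-0.3 0.00447168569680997
-0.2 0.06387788913660217
-0.1 0.06391005636836672
0.0 0.06369230277819787
0.1 0.004566750779308991
0.2 0.024523401670050314
0.3 0.05390808929746233
0.4 0.05362520745025228
0.5 0.0035457951090408788
```

View pics/side.png

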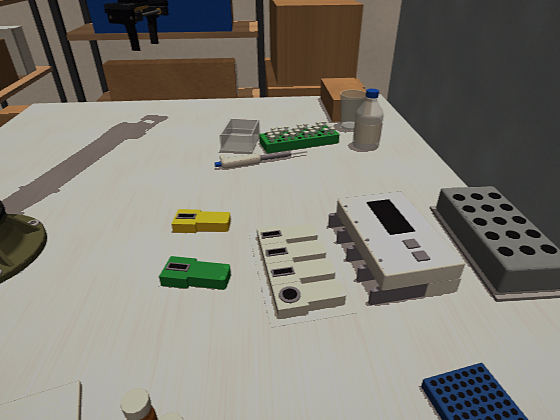

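```bash
python3 -m inch '[[0,-0.04,0,3.3,0,-2.1,5],[0,-0.08,0,6.6,0,-4.2,4],[0,-0.12,0,9.9,0,-6.3,3],[0,-0.16,0,13.2,0,-8.4,2],[0,-0.2,0,16.5,0,-10.5,1],[0,-0.24,0,19.8,0,-12.6,1],[0,-0.28,0,23.1,0,-14.8,1],[0,-0.32,0,26.4,0,-17,1],[0,-0.36,0,29.7,0,-19.2,1],[0,-0.4,0,33,0,-21.4,1],[0,-0.43,0,36.3,0,-23.4,1],[0,-0.455,0,39.4,0,-25.3,1]]' 20
python3 - <<'E'
from h import *
s=read_state();R=np.array(s["ee_rot"]);print(R.round(4).tolist(),s["wrist_force"])
print(R.T@(np.array([.455,-.169,.13])-s["position"])*100)
E
```

```text
clock: 1.1
position: [0.5012, 0.2472, 0.2468]
ee_rot: [[0.992, -0.001, -0.129], [0.129, -0.002, 0.992], [-0.001, -1.0, -0.002]]
wrist_force: [0.9, 0.9, -0.9]
width: 0.0156
[[0.9916, -0.0006, -0.1295], [0.1295, -0.002, 0.9916], [-0.0008, -1.0, -0.0019]] [ 0.85481993  0.88584374 -0.89521393]
[ -9.96048762  11.76960447 -40.65208734]
```

```bash
python3 -m inch '[[0,0,0,-1,0,-3.6,1],[0,0,0,-2,0,-7.3,1],[0,0,0,-3,0.5,-11,1],[0,0,0,-4,1.5,-14.7,1],[0,0,0,-5,2.5,-18.4,1],[0,0,0,-6,3.5,-22.1,1],[0,0,0,-7,4.5,-25.8,1],[0,0,0,-8,5.5,-29.4,1],[0,0,0,-9,6.5,-33,1],[0,0,0,-10,7.5,-36.6,1],[0,0,0,-10,9.5,-39.5,1],[0,0,0,-10,11.8,-40.6,1]]'
python3 -m inch '[[0,0,0,0,0,0,1],[0,0,0,0,0,0,1]]'
python3 - <<'E'
from h import *
import cv2
s=read_state();R=np.array(s["ee_rot"]);p=np.array(s["position"]);print(p,R.round(4).tolist(),s["wrist_force"],s["width"])
im,d=capture("wrist");np.save("pics/w1.npy",d);np.savez("pics/w1s.npz",R=R,p=p)
cv2.imwrite("pics/w1.png",np.clip(cv2.resize(im[:,:,::-1],(800,600))*1.3,0,255).astype('uint8'))
E
```

```text
clock: 2.1
position: [0.4546, -0.1738, 0.1304]
ee_rot: [[0.992, 0.003, -0.124], [0.124, -0.004, 0.992], [0.003, -1.0, -0.005]]
wrist_force: [0.5, 0.9, -0.6]
width: 0.01
clock: 2.27
position: [0.4533, -0.1747, 0.1295]
ee_rot: [[0.993, 0.0, -0.121], [0.121, -0.004, 0.993], [-0.0, -1.0, -0.004]]
wrist_force: [0.5, 1.4, 0.4]
width: 0.0101
[ 0.45325573 -0.174673    0.12951564] [[0.9927, 0.0001, -0.1209], [0.1209, -0.0044, 0.9927], [-0.0004, -1.0, -0.0044]] [0.5207746  1.35264373 0.40707225] 0.010088274324139865
```

View pics/w1.png

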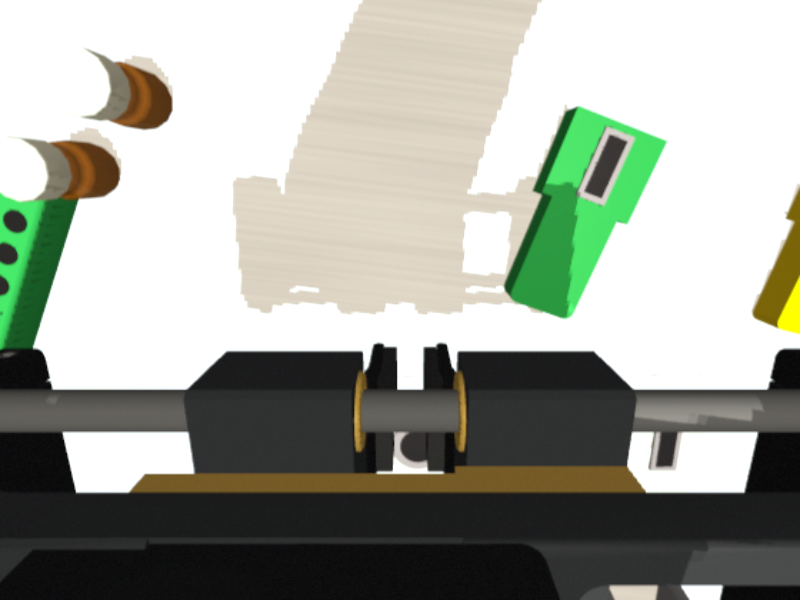

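The wrist view shows the fingers at (380-450, 345-470), with the ring partly visible between them at about (415,448). It lies slightly to tool +z, in line with the roughly 5 mm from the top view. The green look-alike at (585,210) is behind and clear of the fingers.

```bash
python3 -m inch '[[0,-0.008,0,0,2.5,0.3,1],[0,-0.008,0,0,5,0.55,1],[0,-0.008,0,0.5,7.5,0.55,1],[0,-0.008,0,1,9.2,0.55,1],[0,-0.008,0,1,9.8,0.55,1],[0,-0.008,0,1,9.8,0.55,1],[0,-0.008,0,1,9.8,0.55,1],[0,-0.008,0,1,9.8,0.55,1]]'
python3 - <<'E'
from h import *
import cv2
s=read_state();R=np.array(s["ee_rot"]);p=np.array(s["position"]);print(p,R.round(4).tolist(),s["wrist_force"])
print(R.T@(np.array([.5152,-.161,p[2]])-p)*100)
im,d=capture("top")
cv2.imwrite("pics/t2.png",np.clip(cv2.resize(im[140:290,270:430,::-1],(640,600),interpolation=2)*1.4,0,255).astype('uint8'))
E
```

```text
clock: 2.98
position: [0.4651, -0.1671, 0.0341]
ee_rot: [[0.991, 0.005, -0.132], [0.132, -0.004, 0.991], [0.004, -1.0, -0.004]]
wrist_force: [-0.5, -0.3, -0.0]
width: 0.0103
[ 0.46505229 -0.16709113  0.03409309] [[0.9913, 0.005, -0.1317], [0.1318, -0.0039, 0.9913], [0.0044, -1.0, -0.0045]] [-0.47808268 -0.27691082 -0.03328406]
[ 5.05125766  0.02270884 -0.05684036]
```

View pics/t2.png

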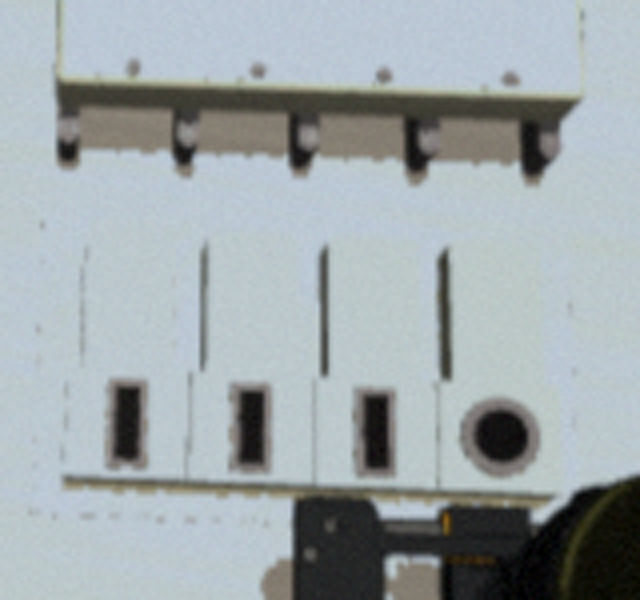

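The gripper is right behind the target's rear face at about (500,495), and all four cassettes are undisturbed. I'll advance to just short of contact, then creep.

```bash
python3 -m inch '[[0,0,0,0.8,0.3,0,1],[0,0,0,1.6,0.3,0,1],[0,0,0,2.4,0.3,0,1],[0,0,0,3,0.3,-0.05,1],[0,0,0,3.4,0.3,-0.05,1],[0,0,0,3.4,0.3,-0.05,1],[0,0,0,3.4,0.3,-0.05,1]]'
python3 -m inch '[[0,0,0,0.1,0,0,1],[0,0,0,0.2,0,0,1],[0,0,0,0.3,0,0,1],[0,0,0,0.4,0,0,1],[0,0,0,0.5,0,0,1],[0,0,0,0.6,0,0,1],[0,0,0,0.7,0,0,1],[0,0,0,0.8,0,0,1],[0,0,0,0.9,0,0,1],[0,0,0,1,0,0,1],[0,0,0,1,0,0,1]]'
python3 - <<'E'
from h import *
import cv2
s=read_state();R=np.array(s["ee_rot"]);p=np.array(s["position"]);print(p,R.round(4).tolist(),R.T@s["wrist_force"])
print(R.T@(np.array([.5152,-.161,p[2]])-p)*100)
E
```

```text
clock: 3.62
position: [0.4988, -0.1633, 0.031]
ee_rot: [[0.991, 0.004, -0.132], [0.132, -0.004, 0.991], [0.004, -1.0, -0.005]]
wrist_force: [-0.2, -0.6, 0.5]
width: 0.0103
clock: 4.53
position: [0.5089, -0.162, 0.031]
ee_rot: [[0.991, 0.005, -0.132], [0.132, -0.004, 0.991], [0.004, -1.0, -0.005]]
wrist_force: [-0.7, -0.0, -0.6]
width: 0.0098
[ 0.50890213 -0.1619969   0.03100843] [[0.9913, 0.0046, -0.1317], [0.1317, -0.0042, 0.9913], [0.004, -1.0, -0.0048]] [-0.67906428  0.62791595  0.08828222]
[0.63742517 0.00247506 0.01589887]
```

```bash
python3 -m inch '[[0,0,0,0.25,0,0,1],[0,0,0,0.5,0,0,1],[0,0,0,0.75,0,0,1],[0,0,0,1,0,0,1],[0,0,0,1.25,0,0,1],[0,0,0,1.5,0,0,1],[0,0,0,1.75,0,0,1],[0,0,0,2,0,0,1]]'
python3 -m inch '[[0,0,0,0.25,0,0,1],[0,0,0,0.5,0,0,1],[0,0,0,0.75,0,0,1],[0,0,0,1,0,0,1],[0,0,0,1,0,0,1]]'
python3 - <<'E'
from h import *
import cv2
s=read_state();R=np.array(s["ee_rot"]);p=np.array(s["position"]);print(p,R.round(4).tolist(),R.T@s["wrist_force"])
im,d=capture("top")
cv2.imwrite("pics/t3.png",np.clip(cv2.resize(im[140:290,270:430,::-1],(640,600),interpolation=2)*1.4,0,255).astype('uint8'))
E
```

```text
clock: 5.2
position: [0.529, -0.1593, 0.0311]
ee_rot: [[0.991, 0.005, -0.132], [0.132, -0.004, 0.991], [0.004, -1.0, -0.005]]
wrist_force: [-0.6, -0.9, -0.7]
width: 0.0102
clock: 5.62
position: [0.5396, -0.1578, 0.0311]
ee_rot: [[0.991, 0.005, -0.132], [0.132, -0.004, 0.991], [0.005, -1.0, -0.005]]
wrist_force: [-0.2, 0.1, -0.0]
width: 0.0099
[ 0.53962155 -0.15782631  0.03114484] [[0.9912, 0.0052, -0.1321], [0.1321, -0.0044, 0.9912], [0.0046, -1.0, -0.005]] [-0.20737026  0.03042265  0.12259695]
```

View pics/t3.png

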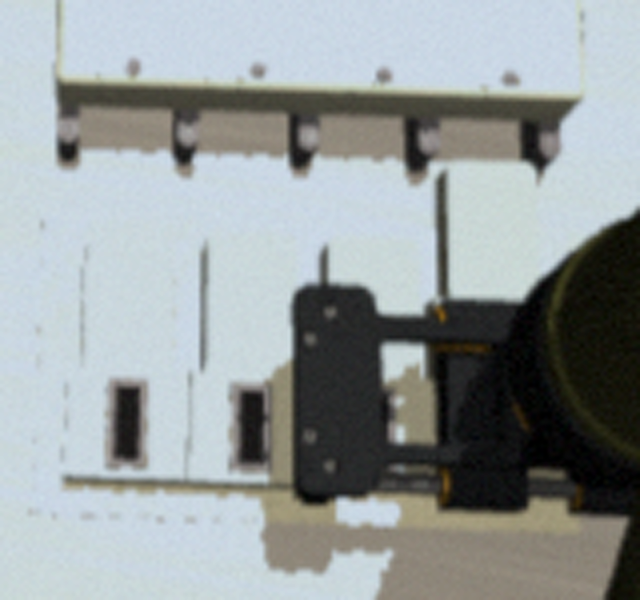

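The target has slid about 30 mm. Its nose (x 447-541) is at the mouth, 2-3 mm right of the bay's centre line, and the others have not moved. I'll continue slowly, watching the force and drifting a little to the left.

```bash
python3 -m inch '[[0,0,0,0.15,0,0,1],[0,0,0,0.3,0,0,1],[0,0,0,0.45,0,0,1],[0,0,0,0.6,0,0,1]]'
python3 -m inch '[[0,0,0,0.1,0,0,1],[0,0,0,0.2,0,0,1],[0,0,0,0.3,0,0,1]]'
python3 -m inch '[[0,0,0,0.1,0,0,1],[0,0,0,0.2,0,0.03,1],[0,0,0,0.3,0,0.05,1]]'
```

```text
clock: 6.0
position: [0.5454, -0.1572, 0.0312]
ee_rot: [[0.991, 0.005, -0.132], [0.132, -0.004, 0.991], [0.004, -1.0, -0.005]]
wrist_force: [-1.1, 0.1, 0.5]
width: 0.0102
clock: 6.25
position: [0.5482, -0.1567, 0.0312]
ee_rot: [[0.991, 0.004, -0.132], [0.132, -0.004, 0.991], [0.004, -1.0, -0.005]]
wrist_force: [-1.0, 0.0, 0.3]
width: 0.0101
clock: 6.5
position: [0.5513, -0.1558, 0.0312]
ee_rot: [[0.991, 0.005, -0.132], [0.132, -0.004, 0.991], [0.004, -1.0, -0.005]]
wrist_force: [-1.3, 0.7, -0.9]
width: 0.0102
```

```bash
python3 -m inch '[[0,0,0,0.1,0,0.04,1],[0,0,0,0.2,0,0.08,1],[0,0,0,0.3,0,0.12,1],[0,0,0,0.4,0,0.15,1]]'
python3 - <<'E'
from h import *
import cv2
s=read_state();R=np.array(s["ee_rot"]);print(R.T@s["wrist_force"])
im,d=capture("top")
cv2.imwrite("pics/t4.png",np.clip(cv2.resize(im[150:250,350:430,::-1],(480,600),interpolation=2)*1.4,0,255).astype('uint8'))
E
```

```text
clock: 6.83
position: [0.5552, -0.1538, 0.0312]
ee_rot: [[0.991, 0.005, -0.132], [0.132, -0.004, 0.991], [0.004, -1.0, -0.005]]
wrist_force: [-0.4, 0.6, -0.5]
width: 0.0103
[-0.30299006  0.53075173  0.67185522]
```

View pics/t4.png

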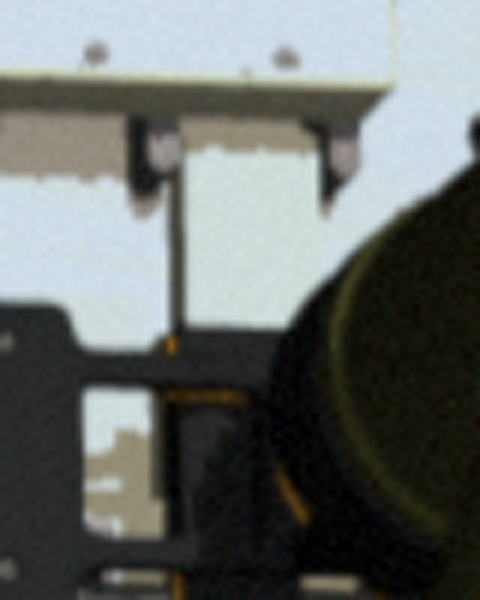

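The nose (x 183-320) is now between the dividers at 160 and 340, inside the bay. I'll creep on to the bar.

```bash
python3 -m inch '[[0,0,0,0.1,0,0,1],[0,0,0,0.2,0,0,1],[0,0,0,0.3,0,0,1],[0,0,0,0.4,0,0,1]]' | grep -v ee
python3 -m inch '[[0,0,0,0.1,0,0,1],[0,0,0,0.2,0,0,1],[0,0,0,0.25,0,0,1]]' | grep -v ee
python3 -m inch '[[0,0,0,0.1,0,0,1],[0,0,0,0.2,0,0,1],[0,0,0,0.25,0,0,1]]' | grep -v ee
```

```text
clock: 7.22
position: [0.5595, -0.1531, 0.0312]
wrist_force: [-1.1, -0.4, -0.1]
width: 0.0101
clock: 7.47
position: [0.5621, -0.1526, 0.0313]
wrist_force: [-0.6, -0.0, -0.5]
width: 0.0103
clock: 7.72
position: [0.5648, -0.1523, 0.0312]
wrist_force: [-0.2, -0.5, -0.4]
width: 0.0102
```

```bash
python3 -m inch '[[0,0,0,0.1,0,0,1],[0,0,0,0.2,0,0,1],[0,0,0,0.25,0,0,1]]' | grep -v ee
python3 -m inch '[[0,0,0,0.1,0,0,1],[0,0,0,0.2,0,0,1],[0,0,0,0.25,0,0,1]]' | grep -v ee
python3 -m inch '[[0,0,0,0.1,0,0,1],[0,0,0,0.2,0,0,1],[0,0,0,0.25,0,0,1]]' | grep -v ee
```

```text
clock: 7.97
position: [0.5675, -0.1518, 0.0312]
wrist_force: [-0.7, 0.0, -0.1]
width: 0.0101
clock: 8.22
position: [0.5702, -0.1514, 0.0313]
wrist_force: [-0.1, 0.2, -0.8]
width: 0.0101
clock: 8.47
position: [0.573, -0.151, 0.0313]
wrist_force: [-0.8, 0.5, -1.2]
width: 0.01
```

```bash
python3 -m inch '[[0,0,0,0.1,0,0,1],[0,0,0,0.2,0,0,1],[0,0,0,0.25,0,0,1]]' | grep -v ee
python3 -m inch '[[0,0,0,0.1,0,0,1],[0,0,0,0.2,0,0,1],[0,0,0,0.25,0,0,1]]' | grep -v ee
```

```text
clock: 8.72
position: [0.5756, -0.1507, 0.0313]
wrist_force: [-0.9, -0.2, -0.2]
width: 0.0101
clock: 8.97
position: [0.5783, -0.1502, 0.0313]
wrist_force: [-1.1, -0.3, 0.6]
width: 0.01
```

Run:
```python
from h import *
s=read_state();R=np.array(s["ee_rot"]);print(R.T@s["wrist_force"],R.round(3).tolist())
```

```text
[-1.1141238  -0.60503073 -0.13623943] [[0.991, 0.006, -0.133], [0.133, -0.004, 0.991], [0.006, -1.0, -0.005]]
```

```bash
python3 -m inch '[[0,0,0,0.1,0,0,1],[0,0,0,0.2,0,0,1],[0,0,0,0.25,0,0,1]]' | grep -v ee
python3 -m inch '[[0,0,0,0.1,0,0,1],[0,0,0,0.2,0,0,1],[0,0,0,0.25,0,0,1]]' | grep -v ee
```

```text
clock: 9.22
position: [0.5799, -0.15, 0.0312]
wrist_force: [-5.5, 0.4, 3.7]
width: 0.0099
clock: 9.47
position: [0.5806, -0.1501, 0.031]
wrist_force: [-8.3, 0.2, 5.7]
width: 0.0096
```

The bar is found: about 8 N back, plus some upward force, so the pusher is bearing down slightly. I'll unload that while holding the push.

```bash
python3 -m inch '[[0,0,0,0.2,-0.05,0,1],[0,0,0,0.25,-0.1,0,1],[0,0,0,0.25,-0.1,0,1],[0,0,0,0.25,-0.1,0,1],[0,0,0,0.25,-0.1,0,1],[0,0,0,0.25,-0.1,0,1]]'
```

```text
clock: 9.97
position: [0.581, -0.15, 0.0311]
ee_rot: [[0.991, -0.004, -0.132], [0.132, -0.003, 0.991], [-0.005, -1.0, -0.003]]
wrist_force: [-5.2, -0.7, 0.5]
width: 0.01
```

```bash
python3 -m inch '[[0,0,0,0.2,-0.05,0,1],[0,0,0,0.35,-0.1,0,1],[0,0,0,0.4,-0.1,0,1],[0,0,0,0.4,-0.1,0,1],[0,0,0,0.4,-0.1,0,1]]'
```

```text
clock: 10.38
position: [0.5819, -0.1499, 0.0311]
ee_rot: [[0.991, -0.011, -0.131], [0.131, -0.003, 0.991], [-0.011, -1.0, -0.001]]
wrist_force: [-7.8, 0.3, 4.1]
width: 0.0099
```

```bash
python3 -m inch '[[0,0,0,0.2,-0.05,0,1],[0,0,0,0.35,-0.15,0,1],[0,0,0,0.45,-0.2,0,1],[0,0,0,0.5,-0.2,0,1],[0,0,0,0.5,-0.2,0,1],[0,0,0,0.5,-0.2,0,1]]'
```

```text
clock: 10.88
position: [0.5825, -0.1498, 0.0312]
ee_rot: [[0.991, -0.02, -0.13], [0.13, -0.002, 0.992], [-0.02, -1.0, 0.0]]
wrist_force: [-9.9, -0.6, 0.5]
width: 0.0103
```

About 10 N with almost no vertical load. I'll hold that for a good half second.

```bash
python3 -m inch '[[0,0,0,0.3,-0.1,0,1],[0,0,0,0.5,-0.15,0,1],[0,0,0,0.55,-0.15,0,1],[0,0,0,0.55,-0.15,0,1],[0,0,0,0.55,-0.15,0,1],[0,0,0,0.55,-0.15,0,1],[0,0,0,0.55,-0.15,0,1],[0,0,0,0.55,-0.15,0,1],[0,0,0,0.55,-0.15,0,1],[0,0,0,0.55,-0.15,0,1]]'
```

```text
clock: 11.72
position: [0.5831, -0.1499, 0.0312]
ee_rot: [[0.991, -0.03, -0.129], [0.129, -0.001, 0.992], [-0.03, -1.0, 0.002]]
wrist_force: [-11.0, -1.1, 4.8]
width: 0.0098
```

Held 11 N for 0.7 s. Backing away and lifting.

```bash
python3 -m inch '[[0,0,0,-0.2,0,0,1],[0,0,0,-0.6,0,0,1],[0,0,0,-1.2,0,0,1],[0,0,0,-2,0,0,1],[0,0,0,-2,-1,0,1],[0,0,0,-2,-3.5,0,1],[0,0,0,-2.5,-7,0,1],[0,0,0,-4,-10,0,1],[0,0,0,-7,-13,0,1],[0,0,0,-10,-15,-1,1],[0,0,0,-12,-16,-4,1],[0,0,0,-12,-16,-7,1]]'
python3 - <<'E'
from h import *
import cv2
s=read_state();print(s["position"],s["wrist_force"])
im,d=capture("side")
cv2.imwrite("pics/s5.png",cv2.resize(im[180:340,230:480,::-1],(800,512),interpolation=2))
im,d=capture("top")
cv2.imwrite("pics/t5.png",np.clip(cv2.resize(im[140:290,270:430,::-1],(640,600),interpolation=2)*1.4,0,255).astype('uint8'))
E
```

```text
clock: 12.72
position: [0.4765, -0.2362, 0.199]
ee_rot: [[0.991, -0.023, -0.129], [0.129, 0.0, 0.992], [-0.023, -1.0, 0.003]]
wrist_force: [1.3, -1.0, 0.6]
width: 0.01
[ 0.47653276 -0.23622913  0.19899626] [ 1.26005343 -1.04712144  0.57462806]
```

View pics/t5.png

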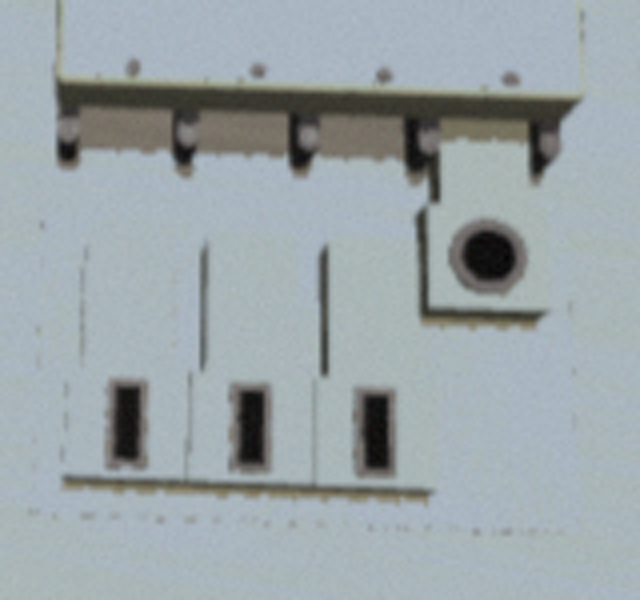

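View pics/s5.png

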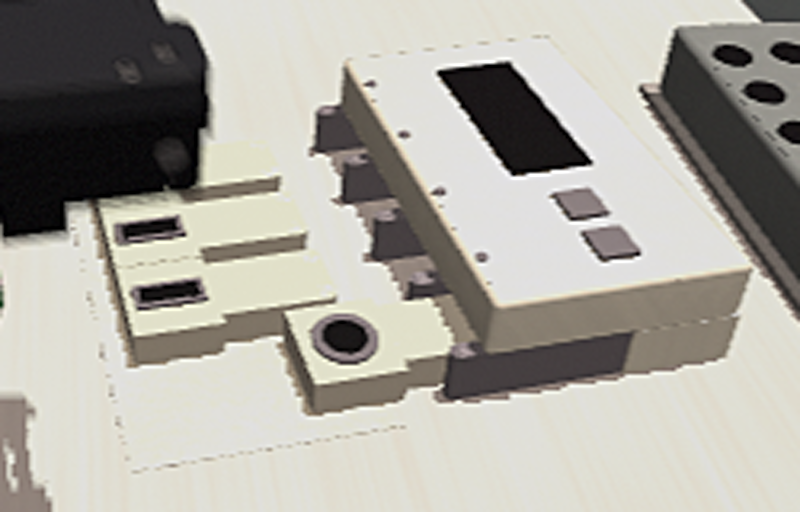

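The target lies flat with its nose in the right-hand bay, ring at t5 (488,256). The three others are in place, with windows at (127,424), (250,427) and (376,431) as before. A numeric check, then hand in.

```bash
python3 -m inch '[[0,0,0,0,0,0,1],[0,0,0,0,0,0,1],[0,0,0,0,0,0,1]]' | grep force
python3 - <<'E'
from h import *
t=w("top",270+487/4,140+255/4,.022); th=.1293
x=np.array([np.cos(th),np.sin(th),0]);y=np.array([-x[1],x[0],0]);o=np.array([.6448,-.066,0])
a=w("top",270+375/4,140+430/4,.022)
X,Y=(t-o)@x,(t-o)@y
print(t,X,Y,"ahead",(t-a)@x)
if X>-.0665 and -.0848<Y<-.0668 and (t-a)@x>.05: hand_in(); print("handed in")
E
```

```text
wrist_force: [-0.0, 0.1, -0.4]
[ 0.61199483 -0.14699004  0.022     ] -0.04297418280844912 -0.07608406845301935 ahead 0.07488101227578416
the job is handed in; nothing more can be done
handed in
```

I pushed the round-window cassette (rightmost in the row) straight out and into the bay ahead of it until the sprung contact bar pressed back. I held it there, backed away and handed the job in at about 13 s. The hand-in gave no verdict.

- **Push:** the wrist read 10–11 N over the last 1.3 s of holding. The highest reading at the end of any move was 11 N, well below 25 N. The pusher bore down with up to 5–6 N at times, so the force on the bar itself was somewhat less than the wrist reading, I estimate about 9 N at the last hold.
- **Target's final place:** measured from the top camera, its origin is 43 mm short of the mouth line, so its nose is about 39 mm inside the bay. It is within about 1 mm of the bay's centre line and about 75 mm ahead of its neighbour. It looks flat and square in both the top and side views.
- **Other cassettes:** in the last top picture the three others sit at the same pixels as before the push.
- **Robot:** it stands clear of everything, with the wrist force near zero.

No check failed. The one disagreement was small: the row sat about 2.5 mm to the right of the bay, which I corrected on the way in.

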